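Carry a freshly painted relief tile on a palette knife to the drying stand

ROBOT

A 7-joint arm with a two-finger parallel gripper is mounted at the origin on the work surface. World frame = base frame: x ahead of the robot, y to its left, z up, the work surface at z = 0. Lengths are in m, angles in rad, forces in N, time in s.
With the tool pointing down it reaches from about 0.4 to 0.85 m from the base axis. Payload 4.5 kg.
Tool frame: the origin (TCP) lies between the finger pads; the fingertips stand 11 mm ahead of it and the grasp point (between the pads) lies 8 mm behind it (r.nose_length is the distance from the TCP to the fingertips, in m); z points along the fingers, y is the line along which they close (so a half turn about z gives the same grasp; the last joint's range is limited). The gripper opens to 88 mm and grips with 3 to 60 N. Pads are 18 mm wide; open, the fingers measure 123 mm over their backs; the gripper's body (75 mm by 187 mm) begins 45 mm behind the grasp point.
Start: joints at [1.249, 0.689, -0.195, 1.565, 0.157, 0.902, -0.215], TCP at [0.218, -0.586, 0.213] pointing down, gripper open.
Joint ranges: [-3.01, 3.01], [-0.46, 2.08], [-1.47, 1.51], [0.13, 2.56], [-1, 4.14], [0.04, 2.09], [-2.66, 2.66]. Speed limits (rad/s): [2.57, 2.57, 3.14, 3.14, 3.14, 3.14, 3.14].

INTERFACE

Orientations are given as a unit quaternion [x, y, z, w].
In Python, from plant import get_state, snapshot, camera_model, r gives the robot as it stands.
- The arm moves only by the shell command python3 -m inch 'ROWS' [FORCE]. ROWS is text: rows parted by semicolons, each of 7 numbers parted by spaces: the opening, from -1 (shut) to 1 (fully open), then the shift along the tool's x, y, z in m, then the turn, a rotation vector about the tool's x, y, z in rad. A call has 1 to 20 rows; each row shifts and turns the commanded pose from where the row before left it, along the tool's axes as they then stand; what a row does not reach is not made up. A row lasts 1/12 s, in which the tool goes at most 41.7 mm and 7.16 degrees, less where a joint would pass 70% of its speed; a pose out of reach is approached as far as the arm can. A call is refused whole if a number of a shift passes 0.0417 or a number of a turn 0.125, either way. A call with a gripper value outside its range is refused whole. The fingers move at their own pace and stop on an object; FORCE is the grip in N (left out, the last holds). Time passes only in rows, so rows that do not move let the fingers close. It gives the time, the measured TCP pose, the force, the opening and the grip force at its end, in the units of the state.
- get_state(): the state, without advancing time (a new reading comes with each control period).
- snapshot(name): name is "side" or "top" or "wrist"; returns (picture, depth): 480x640x3 uint8, red, green, blue; 480x640 float32, m along the optical axis (not along the pixel's ray), 0 where there is no reading.
- camera_model(name): a dict with "intrinsics" (3x3 intrinsics, pixels), "view" (4x4, takes a point from world to camera coordinates). Camera axes: x right, y down, z forward; pixel columns grow to the right and rows downward; lengths in m; the calibration is good to about 2 mm. The wrist camera is an equidistant fisheye: a pixel r from the principal point sees the ray r / f radians off the axis. A picture is of the moment at which its call begins: read the wrist's pose just before it. camera_model takes no time and is no camera call; for the wrist camera it gives the pose at the moment of the call.
- r.finish_job(): hands the job in; it is judged then, once.
The state is a dict: "clock": time; "q": joint angles; "qd": joint speeds; "joint_torque": joint torques, N m; "tool_pos": TCP position; "eef_rot": TCP orientation; "contact_force": force on the tool from outside, world axes, zero at the start; "moment": the same for the moment, N m; "opening": opening from 0.0 (shut) to 1.0 (fully open); "finger_force": force on a finger pad.
Only numpy, scipy, OpenCV 4.12 (cv2) and the standard library are available. Lean on these libraries where they do the work, as an engineer would, in place of code of your own. Each camera call takes 0.05 s, during which the arm holds its last target. There are 200 camera calls.

TASK

A freshly painted relief tile lies balanced across the blade of the palette knife on the wooden knife rest. Pick the knife up by its handle, carry the tile level on the blade to the empty drying stand and lower the blade between the two rails so that the tile stays lying squarely across both, in the middle of the stand; then draw the knife out from under it and lay it back along its rest, in the middle. The paint is wet: never touch the tile with the gripper, and never let it tip.

Things in the scene. Friction and masses are not known exactly. Their poses are not given: they have to be found in the camera images.
- knife: Palette knife bearing the tile, 120 g, level on its rest. Origin: underside, at the grip point; x to the blade tip, z up. Dark wood handle, 16 mm wide (y), z 0 to 16 mm, x -90 to 41 mm, brass collar at the front end; flat steel blade 26 mm wide, z 0 to 3 mm, x 41 to 130 mm. Grip across the handle at the origin, 30 N: it neither slips nor droops. (An empty knife lies on the table.)
- tile: Plaster tile with a grey zigzag relief on top, 36 (x) by 76 (y) by 6 mm thick, 25 g. Origin: centre of its underside, z up. It starts loose across the blade, on the blade's top, its centre about 100 mm ahead of the knife's origin, its x along the blade within 5 degrees; only friction holds it.
- knife_rest: Fixed wooden knife rest. Origin: centre of its underside on the table; x along the lying knife to the blade tip. Base plate 124 by 62 by 6 mm; two upright crossbars (12 mm in x, 62 mm in y) at x = -50 and +50 mm, flat tops 50 mm above the table. The knife lies on them, its origin over the rest's; 88 mm are free for the fingers between the bars.
- stand: Fixed plywood drying stand, the empty one of two alike. Origin: centre of its underside on the table. Base 60 (x) by 78 (y) by 6 mm; two upright rails along x, each 60 mm long, 14 mm thick, flat tops 60 mm above the table. The slot between them is 50 mm wide, along x, open above and at both ends; x points as the knife's x at the start, within 35 degrees.
Things that resemble listed ones, but are neither listed nor needed, are in the scene too. Leave any orange or yellow look-alike of the knife_rest alone.

How it is judged:
By the outcome, as a careful person would: the job done as asked, in the order asked, and still so for the second after the job is handed in, with the robot touching nothing.
It also fails if it takes over 58 s, if anything falls off the work surface, if the arm or the gripper's body presses on something with over 40 N, if the wrist force passes 120 N, or if a joint passes its speed limit or range.

## Working session

There is one attempt and no reset: what is moved stays moved. The work goes in short steps, Python scripts to look and compute and a shell command to move; the robot and the scene stay as the last step left them, time stands still between calls to the robot, and variables do not carry over. Pictures are saved under pics/ and viewed, at most 10 in all, crops included, and the job is handed in when it is done.

```bash
ls; mkdir -p pics; python3 - <<'E'
from plant import *
import cv2,numpy as np
np.set_printoptions(precision=4,suppress=True)
s=get_state();print(s)
for n in("top","side"):
    p,d=snapshot(n);cv2.imwrite(f"pics/{n}0.png",p[:,:,::-1]);np.save(f"{n}0.npy",d);print(n,camera_model(n))
E
```

```text
pics
{'clock': 0.0, 'q': array([ 1.2488,  0.69  , -0.1945,  1.5664,  0.1573,  0.9025, -0.2151]), 'qd': array([-0.0008, -0.0004,  0.0012,  0.0012, -0.001 , -0.0008, -0.002 ]), 'joint_torque': array([ -0.0008, -52.7561,  -1.2674, -15.3432,  -0.0526,   0.0064,
         0.0002]), 'tool_pos': array([ 0.2174, -0.5852,  0.2119]), 'eef_rot': array([ 0.9842,  0.177 , -0.0002, -0.0009]), 'contact_force': array([0.5661, 0.3279, 0.484 ]), 'moment': array([ 0.0311,  0.0395, -0.0339]), 'finger_force': 0.0, 'opening': 0.9987065966348919}
top {'intrinsics': array([[574.4088,   0.    , 318.5874],
       [  0.    , 574.4088, 236.8153],
       [  0.    ,   0.    ,   1.    ]]), 'view': array([[ 0.0126, -0.9998,  0.0163,  0.0259],
       [-0.9864, -0.0151, -0.1638,  0.5659],
       [ 0.164 , -0.014 , -0.9864,  1.0229],
       [ 0.    ,  0.    ,  0.    ,  1.    ]])}
side {'intrinsics': array([[479.2229,   0.    , 319.2331],
       [  0.    , 479.2229, 231.9934],
       [  0.    ,   0.    ,   1.    ]]), 'view': array([[-0.8661, -0.4997, -0.0105,  0.4972],
       [-0.3692,  0.6539, -0.6604,  0.2325],
       [ 0.3369, -0.5681, -0.7508,  0.6051],
       [ 0.    ,  0.    ,  0.    ,  1.    ]])}
```

View pics/top0.png

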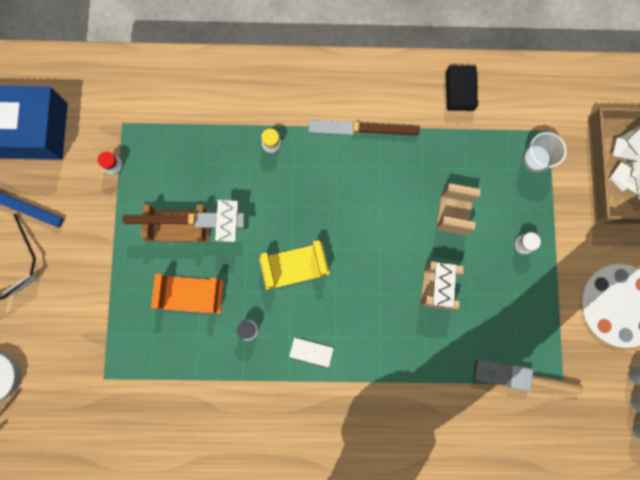

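View pics/side0.png

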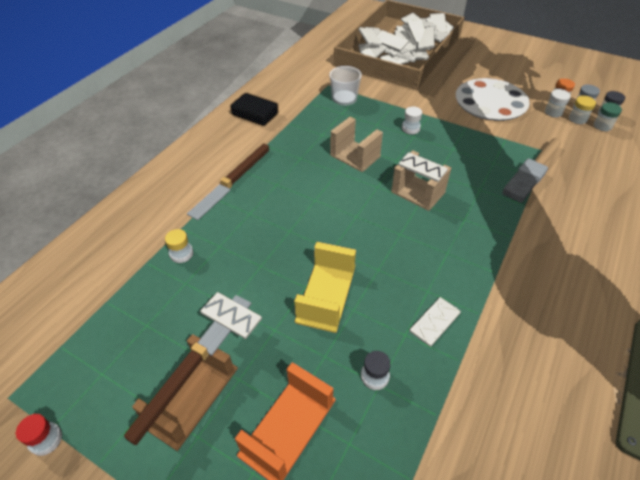

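The top view shows three knives: the one bearing the tile on the brown rest (handle 125–195,218; tile 227,220), an empty one (363,127), and a scraper (505,375). There are three rest look-alikes: brown (176,223), orange (188,294) and yellow (295,265). The stand at (458,208) is empty and the one at (441,285) is occupied. I choose the tile-bearing knife on the brown rest and the empty stand at (458,208), and check both in one close crop.

```bash
cat > h.py <<'E'
from plant import *
import cv2,numpy as np
np.set_printoptions(precision=4,suppress=True)
def cloud(d,cam):
    K,V=cam["intrinsics"],cam["view"];v,u=np.mgrid[:480,:640]
    c=np.stack([(u-K[0,2])/K[0,0]*d,(v-K[1,2])/K[1,1]*d,d],-1)
    return (c-V[:3,3])@V[:3,:3]
E
python3 - <<'E'
from h import *
im=cv2.imread("pics/top0.png");a=im[180:260,115:255];b=im[170:250,405:505]
A=cv2.resize(a,None,fx=5,fy=5,interpolation=2)[:,:];B=cv2.resize(b,None,fx=5,fy=5,interpolation=2)
A=cv2.resize(A,(560,320));B=cv2.resize(B,(400,320))
cv2.imwrite("pics/c.png",np.hstack([cv2.resize(a,(455,260),interpolation=2),cv2.resize(b,(325,260),interpolation=2)]))
W=cloud(np.load("top0.npy"),camera_model("top"))
def fit(sl,z0,z1,n):
    P=W[sl].reshape(-1,3);P=P[(P[:,2]>z0)&(P[:,2]<z1)]
    r=cv2.minAreaRect((P[:,:2]*1000).astype(np.float32));print(n,len(P),P.mean(0),r)
    return P
fit(np.s_[200:245,214:240],.053,.075,"tile")
fit(np.s_[205:232,122:196],.055,.085,"handle")
fit(np.s_[200:250,138:212],.04,.055,"bars")
P=fit(np.s_[178:236,432:485],.05,.075,"rails")
for n,s in (("railA",np.s_[178:204,440:485]),("railB",np.s_[204:236,432:480])): fit(s,.05,.075,n)
fit(np.s_[178:236,432:485],.003,.012,"base")
print(W[218,130],W[218,180],W[218,205],W[220,241])
E
```

```text
tile 827 [0.5924 0.2051 0.0579] ((592.3578491210938, 204.62118530273438), (77.08908081054688, 46.55780029296875), 3.7204782962799072)
handle 681 [0.5916 0.3286 0.064 ] ((592.5042114257812, 328.0115661621094), (134.69004821777344, 25.85495948791504), 86.00713348388672)
bars 556 [0.591  0.2872 0.0495] ((591.4459838867188, 298.9681396484375), (131.51870727539062, 61.90998840332031), 89.76372528076172)
rails 550 [ 0.6256 -0.2305  0.0581] ((626.3128662109375, -231.30484008789062), (60.766258239746094, 78.95293426513672), 79.79893493652344)
railA 275 [ 0.657  -0.2362  0.0581] ((657.6487426757812, -236.94509887695312), (60.73906707763672, 15.319393157958984), 79.96356964111328)
railB 275 [ 0.5943 -0.2249  0.0581] ((594.9705810546875, -225.7625274658203), (60.052738189697266, 15.296027183532715), 79.79893493652344)
base 634 [ 0.6319 -0.2312  0.0057] ((637.5233764648438, -239.19517517089844), (114.97765350341797, 103.89637756347656), 0.1711457073688507)
[0.5921 0.3796 0.0645] [0.5939 0.2889 0.0625] [0.5963 0.2447 0.0544] [0.5937 0.1782 0.0536]
```

View pics/c.png

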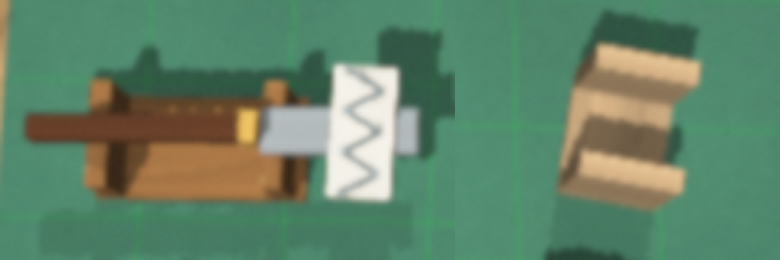

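The crop confirms the knife with the tile across its blade on the brown rest, and the two-rail stand, which is empty. The rails run at about -100° and the stand centre is near (0.626,-0.231). Moving above the knife.

```bash
R='1 0.022 -0.0234 -0.002 0 0 0'; python3 -m inch '1 0.022 -0.0234 -0.002 0 0 0;1 0.022 -0.0234 -0.002 0 0 0;1 0.022 -0.0234 -0.002 0 0 0;1 0.022 -0.0234 -0.002 0 0 0;1 0.022 -0.0234 -0.002 0 0 0;1 0.022 -0.0234 -0.002 0 0 0;1 0.022 -0.0234 -0.002 0 0 0;1 0.022 -0.0234 -0.002 0 0 0;1 0.022 -0.0234 -0.002 0 0 0;1 0.022 -0.0234 -0.002 0 0 0;1 0.022 -0.0234 -0.002 0 0 0;1 0.022 -0.0234 -0.002 0 0 0;1 0.022 -0.0234 -0.002 0 0 0;1 0.022 -0.0234 -0.002 0 0 0;1 0.022 -0.0234 -0.002 0 0 0' 
python3 -c "
from h import *
print(get_state()['q'])"
```

```text
clock: 1.35
tool_pos: [0.4049, -0.1403, 0.2427]
eef_rot: [0.984, 0.177, -0.0, -0.0]
contact_force: [0.9, 0.2, -0.5]
opening: 1.0
finger_force: 0.0
[ 0.3609  0.3956 -0.192   2.085   0.1186  0.6714 -1.1246]
```

```bash
python3 -m inch '1 0.022 -0.0234 0 0 0 -0.1;1 0 0 0 0 0 -0.1215;1 0 0 0 0 0 -0.1215;1 0 0 0 0 0 -0.1215;1 0 0 0 0 0 -0.1215;1 0 0 0 0 0 -0.1215;1 0 0 0 0 0 -0.1215;1 0 0 0 0 0 -0.1215;1 0 0 0 0 0 -0.1215;1 0 0 0 0 0 -0.1215;1 0 0 0 0 0 -0.0215'
python3 -c "
from h import *
print(get_state()['q'])"
```

```text
clock: 2.27
tool_pos: [0.4169, -0.1124, 0.2425]
eef_rot: [0.706, 0.708, -0.0, -0.0]
contact_force: [0.1, 0.5, 0.6]
opening: 0.999
finger_force: 0.0
[ 0.537   0.4349 -0.5504  2.0655  0.3368  0.7285 -0.2229]
```

```bash
python3 -m inch '1 0.0297 0.0125 0 0 0 0;1 0.0297 0.0125 0 0 0 0;1 0.0297 0.0125 0 0 0 0;1 0.0297 0.0125 0 0 0 0;1 0.0297 0.0125 0 0 0 0;1 0.0297 0.0125 0 0 0 0;1 0.0297 0.0125 0 0 0 0;1 0.0297 0.0125 0 0 0 0;1 0.0297 0.0125 0 0 0 0;1 0.0297 0.0125 0 0 0 0;1 0.0297 0.0125 0 0 0 0;1 0.0297 0.0125 0 0 0 0;1 0.0297 0.0125 0 0 0 0;1 0.0297 0.0125 0 0 0 0;1 0 0 0 0 0 0;1 0 0 0 0 0 0'
python3 - <<'E'
from h import *
s=get_state();print(s['q'],s['tool_pos'],s['eef_rot']);c=camera_model("wrist");print(c)
p,d=snapshot("wrist");cv2.imwrite("pics/w1.png",p[:,:,::-1]);np.savez("w1.npz",d=d,**c)
E
```

```text
clock: 3.6
tool_pos: [0.5915, 0.3056, 0.2418]
eef_rot: [0.707, 0.707, -0.0, -0.001]
contact_force: [-0.7, -1.0, -0.1]
opening: 0.999
finger_force: 0.0
[-0.3066  0.7477 -0.477   1.3843  0.3574  1.096  -0.8371] [0.5915 0.3056 0.2418] [ 0.7067  0.7075 -0.0003 -0.0006]
{'intrinsics': array([[371.6483,   0.    , 320.4851],
       [  0.    , 371.6483, 240.0825],
       [  0.    ,   0.    ,   1.    ]]), 'view': array([[ 1.    ,  0.0006, -0.0007, -0.5915],
       [ 0.0007, -0.9631,  0.269 ,  0.25  ],
       [-0.0006, -0.269 , -0.9631,  0.4986],
       [ 0.    ,  0.    ,  0.    ,  1.    ]])}
```

View pics/w1.png

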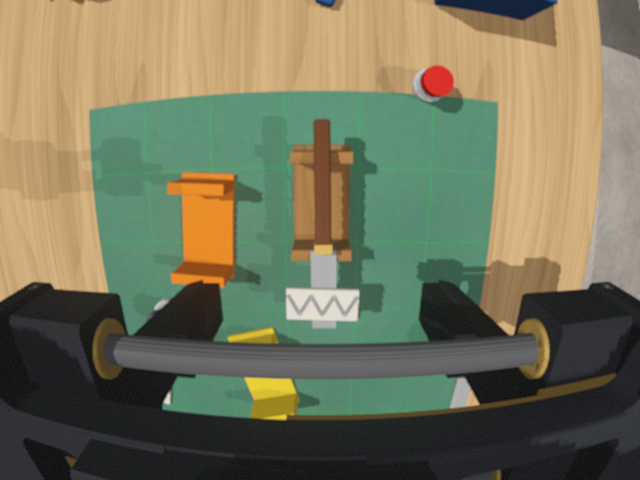

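The wrist view shows the handle's far end at (321,120), the collar at about (323,250), the tile at (322,305), and the rest's bars near rows 150 and 255. I need an enlarged crop to measure from.

```bash
cat >> h.py <<'E'
def wray(u,v,c,z):
    "wrist fisheye pixel -> world point on the plane at height z"
    K,V=c["intrinsics"],c["view"];a=np.array([(u-K[0,2])/K[0,0],(v-K[1,2])/K[1,1]]);t=np.hypot(*a)
    d=np.r_[a/t*np.sin(t),np.cos(t)]@V[:3,:3];C=-V[:3,:3].T@V[:3,3]
    return C+d*(z-C[2])/d[2]
E
python3 - <<'E'
import cv2
im=cv2.imread("pics/w1.png");a=im[112:262,280:364];b=im[235:335,280:364]
f=lambda x,s:cv2.resize(x,None,fx=s,fy=s,interpolation=cv2.INTER_CUBIC)
A=f(a,4);B=f(b,4.0);B=cv2.copyMakeBorder(B,0,200,0,0,0);
import numpy as np
cv2.imwrite("pics/c2.png",np.hstack([A,B]))
E
```

```text
(no output)
```

View pics/c2.png

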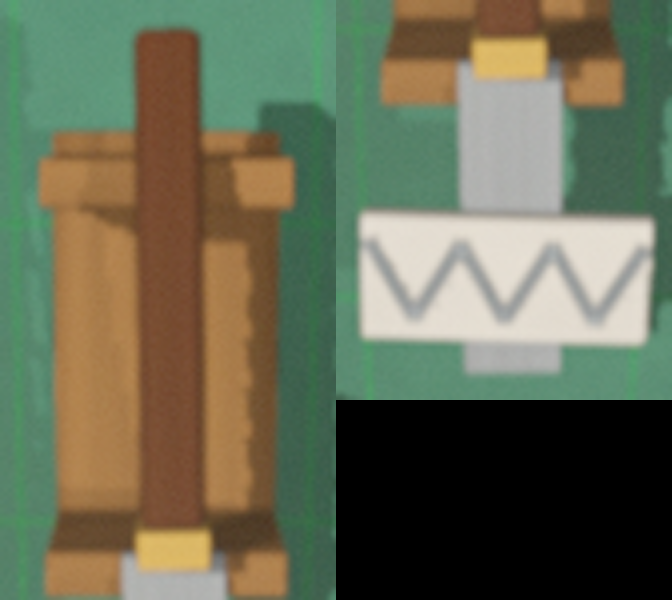

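```bash
python3 - <<'E'
from h import *
c=np.load("w1.npz");A=lambda x,y,z:wray(279.6+x/4,111.6+y/4,c,z);B=lambda x,y,z:wray(279.6+(x-336)/4,234.6+y/4,c,z)
m=lambda *p:np.mean(p,0)[:2]
h0=m(A(135,32,.066),A(200,32,.066));h1=m(A(138,525,.066),A(204,525,.066));cf=m(A(137,571,.066),A(211,571,.066))
tip=m(B(465,374,.053),B(561,374,.053));bl=m(B(460,120,.053),B(562,120,.053))
rb=m(*[A(x,y,.05) for x,y in((38,157),(294,157),(40,209),(294,209))]);fb=m(*[A(x,y,.05) for x,y in((46,552),(288,552),(45,597),(288,597))])
T=[B(x,y,.059) for x,y in((361,211),(655,218),(648,346),(360,339))];t=m(*T)
print("handle",h0,h1,"collar",cf,"blade",bl,"tip",tip)
print("bars",rb,fb,(rb+fb)/2,"tile",t)
an=lambda v:np.degrees(np.arctan2(v[1],v[0]))
print(an(tip-h0),an(h1-h0),an(tip-bl),an(fb-rb),an((T[3]-T[0])+(T[2]-T[1])),np.linalg.norm(tip-h0),np.linalg.norm(fb-rb))
E
```

```text
handle [0.5922 0.3932] [0.5932 0.2756] collar [0.5939 0.2639] blade [0.5943 0.2487] tip [0.5951 0.1744]
bars [0.592  0.3573] [0.5922 0.2578] [0.5921 0.3075] tile [0.5931 0.206 ]
-89.23962210193854 -89.5281617456054 -89.38245317960425 -89.90670960129223 -91.48048706896384 0.21875941451304662 0.09957092456091589
```

```bash
python3 -m inch '1 -0.0016 0.0017 0.02 0 0 -0.009;1 0 0 0.025 0 0 0;1 0 0 0.025 0 0 0;1 0 0 0.025 0 0 0;1 0 0 0.025 0 0 0;1 0 0 0.025 0 0 0;1 0 0 0.02 0 0 0;1 0 0 0.015 0 0 0;1 0 0 0.0108 0 0 0;-0.5 0 0 0 0 0 0;-0.5 0 0 0 0 0 0;-0.5 0 0 0 0 0 0;-0.5 0 0 0 0 0 0;-0.5 0 0 0 0 0 0;-0.5 0 0 0 0 0 0' 30
```

```text
clock: 4.9
tool_pos: [0.5944, 0.3022, 0.0528]
eef_rot: [0.704, 0.71, 0.001, 0.0]
contact_force: [0.5, -0.6, -0.2]
opening: 0.568
finger_force: 0.0
```

```bash
python3 -m inch '-0.5 0 0 0.001 0 0 0;-0.5 0 0 0 0 0 0;-0.5 0 0 0 0 0 0;-0.5 0 0 0 0 0 0;-0.5 0 0 0 0 0 0;-0.5 0 0 0 0 0 0;-0.55 0 0 0 0 0 0;-0.58 0 0 0 0 0 0;-0.6 0 0 0 0 0 0;-0.62 0 0 0 0 0 0;-0.64 0 0 0 0 0 0;-0.66 0 0 0 0 0 0;-0.7 0 0 0 0 0 0;-1 0 0 0 0 0 0;-1 0 0 0 0 0 0;-1 0 0 0 0 0 0' 30
```

```text
clock: 6.23
tool_pos: [0.594, 0.3019, 0.0509]
eef_rot: [0.704, 0.71, -0.0, 0.0]
contact_force: [0.3, 0.1, -0.5]
opening: 0.004
finger_force: 0.0
```

```bash
python3 - <<'E'
from h import *
P=[]
s=get_state();print(s['tool_pos'],s['eef_rot'],s['opening'],s['finger_force'],s['clock'])
p,d=snapshot("top");cv2.imwrite("pics/t2.png",p[:,:,::-1])
W=cloud(d,camera_model("top"))
Q=W[200:245,214:240].reshape(-1,3);Q=Q[(Q[:,2]>.053)&(Q[:,2]<.075)];print(Q.mean(0),cv2.minAreaRect((Q[:,:2]*1000).astype(np.float32)))
E
```

```text
[0.594  0.3019 0.0509] [ 0.7039  0.7103 -0.      0.    ] 0.0037381422262828586 0.0 6.2333
[nan nan nan] ((0.0, 0.0), (0.0, 0.0), 0.0)<stdin>:6: RuntimeWarning: Mean of empty slice.
  ret = um.true_divide(
```

The gripper closed on nothing, so I'm looking at the wrist view to see why.

```bash
python3 - <<'E'
from h import *
c=camera_model("wrist");p,d=snapshot("wrist");print(c['view']);cv2.imwrite("pics/w2.png",p[:,:,::-1]);q,_=snapshot("side");
cv2.imwrite("pics/ws.png",np.hstack([cv2.resize(p[:,:,::-1],(400,300)),cv2.resize(q[220:460,80:400,::-1],(400,300))]))
E
```

```text
[[ 1.      0.0086  0.0006 -0.5966]
 [ 0.0081 -0.963   0.2695  0.2932]
 [ 0.0029 -0.2695 -0.963   0.3118]
 [ 0.      0.      0.      1.    ]]
```

View pics/ws.png

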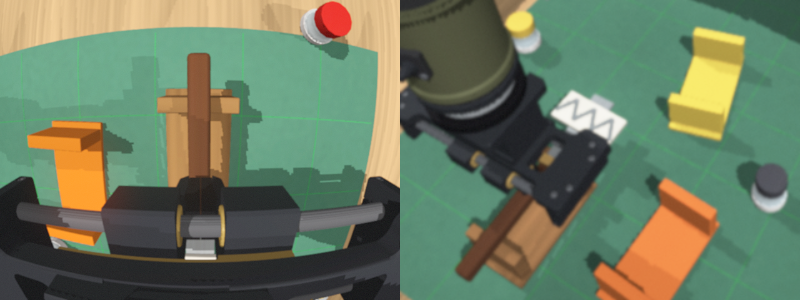

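The handle seems to run between the fingers although the opening reads 0. A closer crop should settle it.

```bash
python3 - <<'E'
import cv2,numpy as np
im=cv2.imread("pics/w2.png")[250:440,200:440]
cv2.imwrite("pics/w2c.png",cv2.resize(np.clip(im*1.7,0,255).astype('uint8'),None,fx=3,fy=3,interpolation=2))
E
```

```text
(no output)
```

View pics/w2c.png

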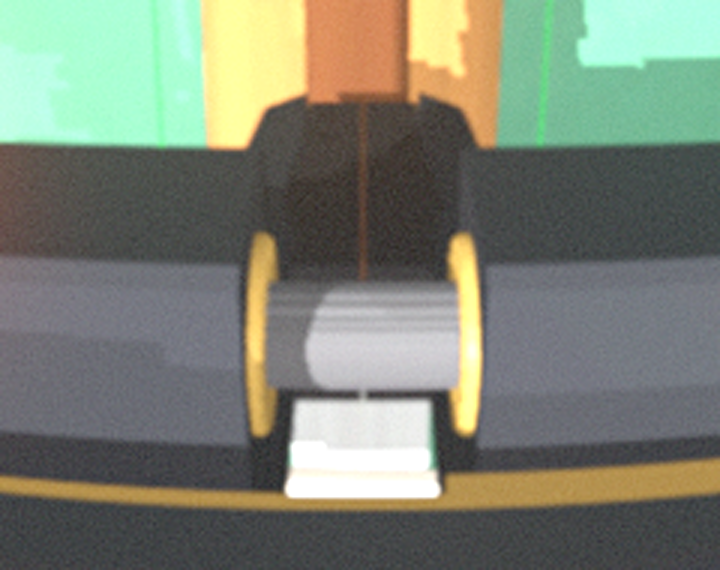

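The fingers are shut above the handle, with only a thin gap showing brown wood below. So the tips are higher than I assumed. I'll check the heights using the depth image.

```bash
cat >> h.py <<'E'
def wcloud(d,c):
    K,V=c["intrinsics"],c["view"];v,u=np.mgrid[:480,:640];a=np.stack([(u-K[0,2])/K[0,0],(v-K[1,2])/K[1,1]],-1);t=np.linalg.norm(a,axis=-1,keepdims=True)+1e-9
    x=a/t*np.tan(t)*d[...,None];return (np.dstack([x,d])-V[:3,3])@V[:3,:3]
E
python3 - <<'E'
from h import *
print("nose",r.nose_length,[k for k in dir(r) if k[0]!='_'])
c=np.load("w1.npz");W=wcloud(c['d'],c);print("before: handle",W[200,322],"table",W[200,400],W[120,200],"bar",W[157,300],"tile",W[305,322])
s=get_state();c=camera_model("wrist");p,d=snapshot("wrist");W=wcloud(d,c);print(s['tool_pos'],get_state()['tool_pos'])
print("now handle",W[200,318],W[270,318],"fingers",[W[y,310] for y in(286,295,310,330)],"mat",W[250,130],W[150,440])
E
```

```text
nose 0.011 ['Unreachable', 'finish_job', 'nose_length']
before: handle [0.5928 0.3176 0.0657] table [ 0.682   0.3074 -0.0005] [ 0.4547  0.4009 -0.0009] bar [0.5713 0.3574 0.0479] tile [0.593  0.2052 0.058 ]
[0.594  0.3019 0.0509] [0.594  0.3019 0.0509]
now handle [0.5925 0.3453 0.0645] [0.5927 0.3134 0.064 ] fingers [array([0.5895, 0.3113, 0.0777]), array([0.5897, 0.3115, 0.0876]), array([0.59  , 0.3109, 0.0996]), array([0.5905, 0.3117, 0.116 ])] mat [0.4664 0.303  0.0051] [ 0.667   0.3673 -0.0016]
```

```bash
python3 - <<'E'
from h import *
c=np.load("w1.npz");W=wcloud(c['d'],c)
M=(W[...,2]<.33)&(W[...,2]>.15)&(c['d']>0);v,u=np.nonzero(M);z=W[M][:,2]-.2418
print("open: lowest finger z rel TCP",np.percentile(z,[0,1,3,10]));i=np.argsort(z)[:400:80];print(u[i],v[i],W[M][i])
c=camera_model("wrist");p,d=snapshot("wrist");W=wcloud(d,c)
for x in(295,310,318,321,325,335,350):print(x,[(y,W[y,x].round(3).tolist()) for y in(276,280,282,284,286,290)])
E
```

```text
open: lowest finger z rel TCP [0.0233 0.0254 0.0272 0.0327]
[203 221 420 422 422] [280 301 310 298 296] [[0.5396 0.3157 0.2651]
 [0.5476 0.3067 0.2671]
 [0.6355 0.3028 0.2682]
 [0.6356 0.309  0.2689]
 [0.6352 0.3103 0.2698]]
295 [(276, [0.578, 0.287, 0.004]), (280, [0.578, 0.285, 0.005]), (282, [0.578, 0.283, 0.005]), (284, [0.583, 0.313, 0.08]), (286, [0.583, 0.313, 0.082]), (290, [0.584, 0.313, 0.086])]
310 [(276, [0.589, 0.311, 0.065]), (280, [0.589, 0.309, 0.065]), (282, [0.589, 0.308, 0.065]), (284, [0.589, 0.311, 0.075]), (286, [0.589, 0.311, 0.078]), (290, [0.59, 0.311, 0.082])]
318 [(276, [0.593, 0.311, 0.065]), (280, [0.593, 0.308, 0.064]), (282, [0.593, 0.308, 0.065]), (284, [0.593, 0.311, 0.076]), (286, [0.593, 0.311, 0.078]), (290, [0.593, 0.311, 0.082])]
321 [(276, [0.594, 0.311, 0.064]), (280, [0.594, 0.309, 0.066]), (282, [0.594, 0.307, 0.064]), (284, [0.594, 0.311, 0.076]), (286, [0.594, 0.311, 0.078]), (290, [0.594, 0.312, 0.083])]
325 [(276, [0.596, 0.311, 0.065]), (280, [0.596, 0.309, 0.066]), (282, [0.596, 0.308, 0.065]), (284, [0.596, 0.312, 0.076]), (286, [0.596, 0.311, 0.077]), (290, [0.596, 0.312, 0.083])]
335 [(276, [0.601, 0.31, 0.063]), (280, [0.601, 0.308, 0.063]), (282, [0.601, 0.307, 0.062]), (284, [0.6, 0.312, 0.076]), (286, [0.6, 0.312, 0.078]), (290, [0.6, 0.311, 0.082])]
350 [(276, [0.613, 0.287, 0.004]), (280, [0.613, 0.285, 0.006]), (282, [0.593, 0.372, 0.222]), (284, [0.613, 0.283, 0.006]), (286, [0.606, 0.313, 0.081]), (290, [0.606, 0.313, 0.085])]
```

The fingertips are really about 24 mm above the reported TCP z (depth puts them at z≈0.075, with the mat reading correctly at 0). So the grasp point is at about reported z + 43 mm. I'll open and lower the reported z to about 0.016.

```bash
python3 -m inch '1 0.001 -0.0005 -0.004 0 0 0;1 0 0 0 0 0 0;1 0 0 0 0 0 0;1 0 0 0 0 0 0;1 0 0 0 0 0 0;1 0 0 0 0 0 0;1 0 0 0 0 0 0;1 0 0 0 0 0 0;1 0 0 0.008 0 0 0;1 0 0 0.008 0 0 0;1 0 0 0.008 0 0 0;1 0 0 0.008 0 0 0;1 0 0 0.006 0 0 0;1 0 0 0 0 0 0'
```

```text
clock: 7.65
tool_pos: [0.5923, 0.3021, 0.0148]
eef_rot: [0.704, 0.71, -0.002, -0.0]
contact_force: [-0.4, -0.4, 0.8]
opening: 0.996
finger_force: 0.0
```

```bash
python3 -m inch '-0.4 0.0015 0 0 0 0 0;-0.4 0 0 0 0 0 0;-0.4 0 0 0 0 0 0;-0.4 0 0 0 0 0 0;-0.4 0 0 0 0 0 0;-0.4 0 0 0 0 0 0;-0.45 0 0 0 0 0 0;-0.5 0 0 0 0 0 0;-0.54 0 0 0 0 0 0;-0.57 0 0 0 0 0 0;-0.6 0 0 0 0 0 0;-0.62 0 0 0 0 0 0;-0.64 0 0 0 0 0 0;-0.66 0 0 0 0 0 0;-0.7 0 0 0 0 0 0;-1 0 0 0 0 0 0;-1 0 0 0 0 0 0;-1 0 0 0 0 0 0' 30
python3 - <<'E'
from h import *
s=get_state();print(s['tool_pos'],s['opening'],s['finger_force'],s['q'])
c=camera_model("wrist");p,d=snapshot("wrist");W=wcloud(d,c);cv2.imwrite("pics/w3.png",p[:,:,::-1]);np.savez("w3.npz",d=d,**c)
M=(W[...,2]>.06)&(W[...,2]<.07)&(W[...,1]>.33)&(W[...,1]<.42)&(abs(W[...,0]-.593)<.03);print(W[M].mean(0),W[M].max(0),cv2.fitLine(W[M][:,:2].astype(np.float32),2,0,.01,.01).ravel())
p,d=snapshot("side");cv2.imwrite("pics/s3.png",p[:,:,::-1])
W=cloud(d,camera_model("side"));hsv=cv2.cvtColor(p,cv2.COLOR_RGB2HSV)
M=(hsv[...,1]<60)&(W[...,2]>.052)&(W[...,2]<.08)&(abs(W[...,0]-.593)<.06)&(abs(W[...,1]-.205)<.04);Q=W[M];print(len(Q),Q.mean(0),cv2.minAreaRect((Q[:,:2]*1000).astype(np.float32)),np.linalg.lstsq(np.c_[Q[:,:2],np.ones(len(Q))],Q[:,2],rcond=None)[0])
E
```

```text
clock: 9.15
tool_pos: [0.5933, 0.3044, 0.0169]
eef_rot: [0.704, 0.71, -0.0, 0.0]
contact_force: [-0.4, 0.3, 0.6]
opening: 0.179
finger_force: 30.0
[0.5933 0.3044 0.0169] 0.1789406492571145 29.996487367898226 [-0.3537  1.0139 -0.3688  1.5415  0.5065  0.6828 -0.9526]
[0.5925 0.3631 0.0644] [0.6008 0.3953 0.0671] [ 0.0123 -0.9999  0.5925  0.3631]
1767 [0.5908 0.2087 0.0583] ((592.0360717773438, 209.23036193847656), (69.80558013916016, 76.8905029296875), 88.0705795288086) [-0.0031 -0.0503  0.0706]
```

Gripped: opening 15.8 mm, force 30 N. Lifting gently.

```bash
python3 -m inch '-1 0 0 -0.001 0 0 0;-1 0 0 -0.003 0 0 0;-1 0 0 -0.005 0 0 0;-1 0 0 -0.008 0 0 0;-1 0 0 -0.011 0 0 0;-1 0 0 -0.012 0 0 0;-1 0 0 -0.012 0 0 0;-1 0 0 -0.011 0 0 0;-1 0 0 -0.008 0 0 0;-1 0 0 -0.005 0 0 0;-1 0 0 -0.003 0 0 0;-1 0 0 -0.001 0 0 0;-1 0 0 0 0 0 0'
python3 - <<'E'
from h import *
s=get_state();print(s['tool_pos'],s['opening'],s['finger_force'],s['q'],s['moment'])
p,d=snapshot("side");cv2.imwrite("pics/s4.png",p[:,:,::-1])
W=cloud(d,camera_model("side"));hsv=cv2.cvtColor(p,cv2.COLOR_RGB2HSV)
M=(hsv[...,1]<60)&(hsv[...,2]>90)&(W[...,2]>.11)&(W[...,2]<.16)&(abs(W[...,0]-.593)<.06)&(abs(W[...,1]-.205)<.06);Q=W[M];print(len(Q),Q.mean(0),np.linalg.lstsq(np.c_[Q[:,:2],np.ones(len(Q))],Q[:,2],rcond=None)[0])
T=Q[(Q[:,2]>.136)];print(len(T),T.mean(0),cv2.minAreaRect((T[:,:2]*1000).astype(np.float32)),np.linalg.lstsq(np.c_[T[:,:2],np.ones(len(T))],T[:,2],rcond=None)[0])
E
```

```text
clock: 10.33
tool_pos: [0.5933, 0.3043, 0.0968]
eef_rot: [0.704, 0.71, -0.0, 0.0]
contact_force: [-0.1, -0.2, -1.8]
opening: 0.183
finger_force: 30.0
[0.5933 0.3043 0.0968] 0.18291567588212385 29.99624138697982 [-0.3297  0.908  -0.4174  1.5144  0.4539  0.8168 -0.9094] [-0.0002 -0.0025  0.0551]
2009 [0.5906 0.2079 0.1379] [-0.0009 -0.0314  0.1449]
1562 [0.5904 0.2063 0.1392] ((592.2552490234375, 225.30368041992188), (77.73746490478516, 76.6513671875), 88.8738021850586) [ 0.0034 -0.0029  0.1378]
```

The tile is level and riding on the blade. Carrying it to above the stand with a smooth ramp.

```bash
python3 -m inch '-1 -0.003 0.0003 0 0 0 0;-1 -0.007 0.0007 0 0 0 0;-1 -0.011 0.0011 0 0 0 0;-1 -0.015 0.0015 0 0 0 0;-1 -0.019 0.0019 0 0 0 0;-1 -0.022 0.0022 0 0 0 0;-1 -0.022 0.0022 0 0 0 0;-1 -0.022 0.0022 0 0 0 0;-1 -0.022 0.0022 0 0 0 0;-1 -0.022 0.0022 0 0 0 0;-1 -0.022 0.0022 0 0 0 0;-1 -0.022 0.0022 0 0 0 0;-1 -0.022 0.0022 0 0 0 0;-1 -0.022 0.0022 0 0 0 0;-1 -0.022 0.0022 0 0 0 0;-1 -0.022 0.0022 0 0 0 0;-1 -0.022 0.0022 0 0 0 0;-1 -0.022 0.0022 0 0 0 0;-1 -0.022 0.0022 0 0 0 0;-1 -0.02 0.002 0 0 0 0' && python3 -m inch '-1 -0.019 0.0019 0 0 0 0;-1 -0.015 0.0015 0 0 0 0;-1 -0.011 0.0011 0 0 0 0;-1 -0.007 0.0007 0 0 0 0;-1 -0.003 0.0003 0 0 0 0;-1 0 0 0 0 0 0.01;-1 0 0 0 0 0 0.02;-1 0 0 0 0 0 0.03;-1 0 0 0 0 0 0.03;-1 0 0 0 0 0 0.03;-1 0 0 0 0 0 0.02;-1 0 0 0 0 0 0.008;-1 0 0 0 0 0 0;-1 0 0 0 0 0 0'
cat > meas.py <<'E'
from h import *
s=get_state();print(s['clock'],s['tool_pos'],s['eef_rot'],s['q'])
a=2*np.degrees(np.arctan2(s['eef_rot'][1],s['eef_rot'][0]))-180;print("knife heading",a)
z0=s['tool_pos'][2]+.034+.009
for n in("top","side"):
    p,d=snapshot(n);cv2.imwrite(f"pics/m_{n}_{s['clock']:.1f}.png",p[:,:,::-1]);W=cloud(d,camera_model(n));hsv=cv2.cvtColor(p,cv2.COLOR_RGB2HSV)
    h=np.array([np.cos(np.radians(a)),np.sin(np.radians(a))]);t=s['tool_pos'][:2]+.098*h
    M=(hsv[...,1]<60)&(hsv[...,2]>120)&(abs(W[...,2]-z0)<.006)&(np.linalg.norm(W[...,:2]-t,axis=-1)<.05);Q=W[M]
    if len(Q)<50:print(n,"few",len(Q));continue
    hl=cv2.convexHull((Q[:,:2]*1000).astype(np.float32));print(n,len(Q),Q.mean(0),"slopes",np.linalg.lstsq(np.c_[Q[:,:2],np.ones(len(Q))],Q[:,2],rcond=None)[0][:2],cv2.minAreaRect(hl))
E
python3 meas.py
```

```text
clock: 12.05
tool_pos: [0.6343, -0.0825, 0.0967]
eef_rot: [0.705, 0.709, -0.001, 0.0]
contact_force: [-0.0, -0.7, -1.3]
opening: 0.182
finger_force: 30.0
clock: 13.22
tool_pos: [0.6412, -0.1332, 0.0969]
eef_rot: [0.754, 0.656, -0.0, 0.0]
contact_force: [-0.0, -0.2, -1.8]
opening: 0.175
finger_force: 30.0
13.2167 [ 0.6412 -0.1332  0.0969] [ 0.7544  0.6564 -0.      0.0001] [ 0.3663  0.8983 -0.4461  1.5545  0.4892  0.8018 -0.4166]
knife heading -97.95119853021787
top 591 [ 0.6132 -0.2251  0.1377] slopes [ 0.003  -0.0138] ((613.5841064453125, -220.28810119628906), (68.30064392089844, 47.60470199584961), 38.256187438964844)
side few 4
```

```bash
ls pics; python3 - <<'E'
import cv2,numpy as np
a=cv2.imread("pics/m_top_13.2.png")[150:300,380:520];b=cv2.imread("pics/m_side_13.2.png")[80:230,300:480]
cv2.imwrite("pics/c8.png",np.hstack([cv2.resize(a,(400,428),interpolation=2),cv2.resize(b,(400,428),interpolation=2)]))
E
```

```text
c.png
c2.png
m_side_13.2.png
m_top_13.2.png
s3.png
s4.png
side0.png
t2.png
top0.png
w1.png
w2.png
w2c.png
w3.png
ws.png
```

View pics/c8.png

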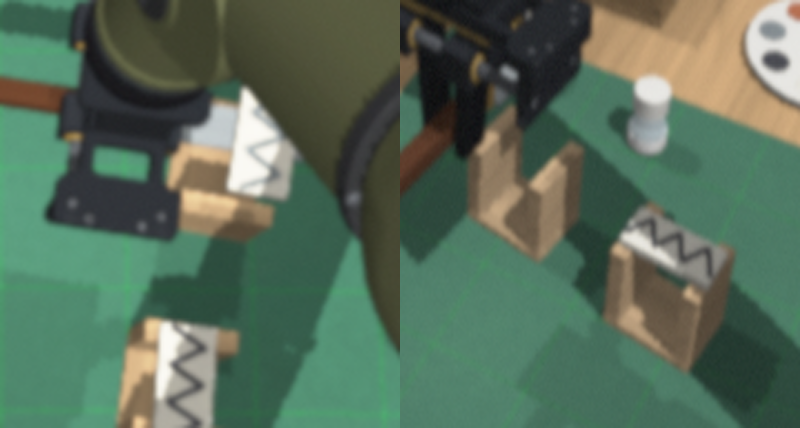

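The top crop shows the tile's near corners at crop (228,190) and (288,200), and its knife-side edge up to about (242,88). The tile is still square on the blade. I'll check its pose from these.

```bash
cat >> h.py <<'E'
def tray(u,v,z,n="top"):
    c=camera_model(n);K,V=c["intrinsics"],c["view"];R=V[:3,:3];C=-R.T@V[:3,3];d=np.array([(u-K[0,2])/K[0,0],(v-K[1,2])/K[1,1],1])@R
    return (C+d*(z-C[2])/d[2])[:2]
E
python3 - <<'E'
from h import *
k=400/140;P=lambda x,y,z=.139:tray(379.6+x/k,149.6+y/k,z)
c1,c2,e=P(228,190),P(288,200),P(242,88)
an=lambda v:np.degrees(np.arctan2(v[1],v[0]))
print(c1,c2,e,"near end dir",an(c2-c1),np.linalg.norm(c2-c1),"edge",an(e-c1))
a=np.radians(an(e-c1)-90)+np.pi*0; 
# centre from c1: 38 mm along edge, 18 mm along blade
u=(e-c1)/np.linalg.norm(e-c1);b=np.array([u[1],-u[0]]);print("blade dir",an(b),"centre",c1+.038*u+.018*b)
# blade edges near collar
E
```

```text
[ 0.5898 -0.206 ] [ 0.5843 -0.242 ] [ 0.6531 -0.2162] near end dir -98.76204002732752 0.036412329515145135 edge -9.222648826861121
blade dir -99.22264882686113 centre [ 0.6245 -0.2298]
```

```bash
python3 -m inch '-1 -0.0005 0.001 0.002 0 0 0;-1 0 0 0.005 0 0 0;-1 0 0 0.008 0 0 0;-1 0 0 0.011 0 0 0;-1 0 0 0.012 0 0 0;-1 0 0 0.012 0 0 0;-1 0 0 0.008 0 0 0;-1 0 0 0.005 0 0 0;-1 0 0 0.003 0 0 0;-1 0 0 0.002 0 0 0;-1 0 0 0.002 0 0 0;-1 0 0 0.002 0 0 0;-1 0 0 0.002 0 0 0;-1 0 0 0.002 0 0 0;-1 0 0 0.002 0 0 0;-1 0 0 0.002 0 0 0;-1 0 0 0.002 0 0 0;-1 0 0 0 0 0 0'
python3 - <<'E'
from h import *
s=get_state();print(s['clock'],s['tool_pos'],s['contact_force'],s['q'])
out=[]
for n in("top","side"):
    p,d=snapshot(n);cv2.imwrite(f"pics/low_{n}.png",p[:,:,::-1]);np.save(f"low_{n}.npy",d)
    W=cloud(d,camera_model(n));hsv=cv2.cvtColor(p,cv2.COLOR_RGB2HSV)
    M=(hsv[...,1]<60)&(hsv[...,2]>110)&(W[...,2]>.04)&(W[...,2]<.08)&(np.linalg.norm(W[...,:2]-[.626,-.231],axis=-1)<.05);Q=W[M]
    print(n,len(Q),len(Q) and (Q.mean(0),Q.min(0),Q.max(0)))
a=cv2.imread("pics/low_top.png")[150:260,400:510];b=cv2.imread("pics/low_side.png")[90:200,300:410]
cv2.imwrite("pics/c9.png",np.hstack([cv2.resize(x,(400,400),interpolation=2) for x in(a,b)]))
E
```

```text
clock: 14.82
tool_pos: [0.6418, -0.1338, 0.0145]
eef_rot: [0.754, 0.656, -0.0, -0.0]
contact_force: [-0.2, 0.0, -1.4]
opening: 0.179
finger_force: 30.0
14.8167 [ 0.6418 -0.1338  0.0145] [-0.2215  0.0314 -1.4163] [ 0.3389  1.0098 -0.3903  1.5789  0.5495  0.6651 -0.4648]
top 702 (array([ 0.6163, -0.221 ,  0.0603]), array([ 0.5859, -0.258 ,  0.044 ]), array([ 0.6494, -0.182 ,  0.0712]))
side 12 (array([ 0.6286, -0.2065,  0.0597]), array([ 0.6254, -0.2282,  0.0511]), array([ 0.6321, -0.1859,  0.0683]))
```

View pics/c9.png

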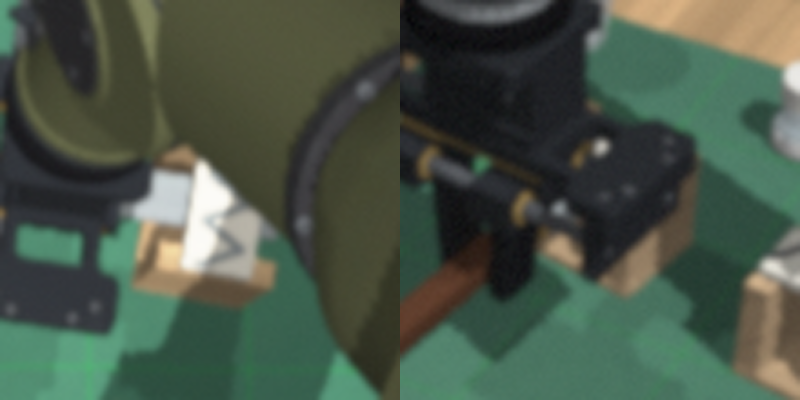

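```bash
python3 - <<'E'
from h import *
k=400/110;P=lambda x,y,z:tray(399.6+x/k,149.6+y/k,z)
c1,c2,e=P(182,270,.066),P(251,279,.066),P(197,162,.066)
an=lambda v:np.degrees(np.arctan2(v[1],v[0]))
u=(e-c1)/np.linalg.norm(e-c1);b=np.array([u[1],-u[0]]);print(an(c2-c1),an(b),np.linalg.norm(c2-c1),"centre",c1+.038*u+.018*b, (c1+c2)/2+.038*u)
W=cloud(np.load("low_top.npy"),camera_model("top"))
for x,y in((200,255),(235,265),(205,190),(220,220),(165,200),(150,275),(262,285)):print((x,y),W[round(149.6+y/k),round(399.6+x/k)])
E
```

```text
-96.6695924909755 -99.1716506608248 0.035180771040112274 centre [ 0.6248 -0.2307] [ 0.6256 -0.2304]
(200, 255) [ 0.5978 -0.2174  0.0644]
(235, 265) [ 0.594  -0.2334  0.0663]
(205, 190) [ 0.6319 -0.2201  0.0646]
(220, 220) [ 0.6163 -0.2265  0.0669]
(165, 200) [ 0.6298 -0.2036  0.0471]
(150, 275) [ 0.5933 -0.1976  0.0368]
(262, 285) [ 0.5845 -0.2502  0.0582]
```

The tile lies on both rails (top z≈0.066) near (0.625,-0.2305) at about -99°, with the blade about 10 mm below it. Drawing the knife out, then lifting.

```bash
python3 -m inch '-1 0.002 0 0 0 0 0;-1 0.004 0 0 0 0 0;-1 0.006 0 0 0 0 0;-1 0.008 0 0 0 0 0;-1 0.009 0 0 0 0 0;-1 0.01 0 0 0 0 0;-1 0.01 0 0 0 0 0;-1 0.01 0 0 0 0 0;-1 0.01 0 0 0 0 0;-1 0.008 0 0 0 0 0;-1 0.006 0 0 0 0 0;-1 0.004 0 0 0 0 0;-1 0.002 0 0 0 0 0;-1 0 0 0 0 0 0;-1 0 0 -0.008 0 0 0;-1 0 0 -0.016 0 0 0;-1 0 0 -0.02 0 0 0;-1 0 0 -0.02 0 0 0;-1 0 0 -0.014 0 0 0;-1 0 0 -0.007 0 0 0'
python3 - <<'E'
from h import *
s=get_state();print(s['tool_pos'],s['eef_rot'])
# knife to rest: origin at (.592,.3065), heading -89.7 => tool yaw 90.3
yaw=2*np.arctan2(s['eef_rot'][1],s['eef_rot'][0]);d=np.array([.592,.3065])-s['tool_pos'][:2]
print("yaw",np.degrees(yaw),"tool shift",d@[np.cos(yaw),np.sin(yaw)],d@[np.sin(yaw),-np.cos(yaw)],"turn z",-(np.radians(90.3)-yaw))
E
```

```text
clock: 16.58
tool_pos: [0.6557, -0.0463, 0.1026]
eef_rot: [0.755, 0.656, 0.001, 0.001]
contact_force: [0.2, -0.4, -1.3]
opening: 0.174
finger_force: 30.0
[ 0.6557 -0.0463  0.1026] [0.7549 0.6559 0.0012 0.0013]
yaw 81.97489576078426 tool shift 0.34049945438398044 -0.11233934311043639 turn z -0.14530047954605219
```

```bash
python3 -m inch '-1 0.012 -0.004 0 0 0 0;-1 0.02 -0.0066 0 0 0 0;-1 0.0257 -0.0085 0 0 0 0;-1 0.0257 -0.0085 0 0 0 0;-1 0.0257 -0.0085 0 0 0 0;-1 0.0257 -0.0085 0 0 0 0;-1 0.0257 -0.0085 0 0 0 0;-1 0.0257 -0.0085 0 0 0 0;-1 0.0257 -0.0085 0 0 0 0;-1 0.0257 -0.0085 0 0 0 0;-1 0.0257 -0.0085 0 0 0 0;-1 0.0257 -0.0085 0 0 0 0;-1 0.02 -0.0066 0 0 0 0;-1 0.02 -0.0066 0 0 0 -0.02;-1 0.01 -0.0035 0 0 0 -0.04;-1 0 0 0 0 0 -0.04;-1 0 0 0 0 0 -0.035;-1 0 0 0 0 0 -0.01;-1 0 0 0 0 0 0;-1 0 0 0 0 0 0'
python3 - <<'E'
from h import *
s=get_state();print(s['tool_pos'],s['eef_rot'])
yaw=2*np.arctan2(s['eef_rot'][1],s['eef_rot'][0]);d=np.array([.592,.3065])-s['tool_pos'][:2]
print("yaw",np.degrees(yaw),"tool shift",d@[np.cos(yaw),np.sin(yaw)],d@[np.sin(yaw),-np.cos(yaw)])
p,d=snapshot("top");W=cloud(d,camera_model("top"));hsv=cv2.cvtColor(p,cv2.COLOR_RGB2HSV);cv2.imwrite("pics/t5.png",p[:,:,::-1])
M=(hsv[...,1]<60)&(W[...,2]>.05)&(W[...,2]<.08)&(np.linalg.norm(W[...,:2]-[.626,-.231],axis=-1)<.05);Q=W[M]
print(len(Q),Q.mean(0),cv2.minAreaRect((Q[:,:2]*1000).astype(np.float32)),np.linalg.lstsq(np.c_[Q[:,:2],np.ones(len(Q))],Q[:,2],rcond=None)[0])
# rest in wrist view: bar tops
c=camera_model("wrist");p,d=snapshot("wrist");cv2.imwrite("pics/w5.png",p[:,:,::-1]);np.savez("w5.npz",d=d,**c);W=wcloud(d,c)
M=(W[...,2]>.043)&(W[...,2]<.054)&(abs(W[...,0]-.592)<.04)&(W[...,1]>.335)&(W[...,1]<.375);Q=W[M];print(len(Q),Q.mean(0),np.percentile(Q,[2,98],axis=0))
E
```

```text
clock: 18.25
tool_pos: [0.5898, 0.3049, 0.0994]
eef_rot: [0.705, 0.709, -0.001, 0.0]
contact_force: [-0.6, -0.5, -1.5]
opening: 0.18
finger_force: 30.0
[0.5898 0.3049 0.0994] [ 0.7053  0.7089 -0.0005  0.    ]
yaw 90.29132394055802 tool shift 0.0016090345835946562 0.0022172771304563477
838 [ 0.6259 -0.2309  0.0647] ((626.5634765625, -231.659423828125), (58.415645599365234, 78.16644287109375), 79.89159393310547) [0.0122 0.0216 0.062 ]
1099 [0.5935 0.3582 0.0486] [[0.5618 0.3524 0.0469]
 [0.6218 0.3639 0.05  ]]
```

The tile is centred on the stand: (0.626,-0.231) against stand (0.626,-0.231). Lowering the knife onto its rest.

```bash
python3 -m inch '-1 0.002 0.0022 0.005 0 0 0;-1 0 0 0.01 0 0 0;-1 0 0 0.014 0 0 0;-1 0 0 0.014 0 0 0;-1 0 0 0.012 0 0 0;-1 0 0 0.01 0 0 0;-1 0 0 0.006 0 0 0;-1 0 0 0.003 0 0 0;-1 0 0 0.002 0 0 0;-1 0 0 0.002 0 0 0;-1 0 0 0.0015 0 0 0;-1 0 0 0.001 0 0 0;-1 0 0 0.001 0 0 0;-1 0 0 0 0 0 0;-1 0 0 0 0 0 0'
```

```text
clock: 19.6
tool_pos: [0.5923, 0.3076, 0.0186]
eef_rot: [0.705, 0.709, 0.0, 0.0]
contact_force: [-0.7, 0.3, -1.1]
opening: 0.177
finger_force: 30.0
```

```bash
python3 -m inch '-1 0 0 0.0007 0 0 0;-1 0 0 0 0 0 0;-1 0 0 0 0 0 0;-1 0 0 0 0 0 0'; python3 -m inch '-1 0 0 0.0007 0 0 0;-1 0 0 0 0 0 0;-1 0 0 0 0 0 0;-1 0 0 0 0 0 0'
```

```text
clock: 19.93
tool_pos: [0.5921, 0.3076, 0.0177]
eef_rot: [0.705, 0.709, -0.0, 0.0]
contact_force: [-0.4, -0.4, -2.0]
opening: 0.175
finger_force: 30.0
clock: 20.27
tool_pos: [0.5921, 0.3076, 0.017]
eef_rot: [0.705, 0.709, -0.0, 0.0]
contact_force: [0.1, 1.3, -1.6]
opening: 0.181
finger_force: 30.0
```

Still carrying the weight (about -1.6 N), so I go down until contact.

```bash
python3 -m inch '-1 0 0 0.0005 0 0 0;-1 0 0 0 0 0 0;-1 0 0 0 0 0 0'|sed -n '2p;4p'; python3 -m inch '-1 0 0 0.0005 0 0 0;-1 0 0 0 0 0 0;-1 0 0 0 0 0 0'|sed -n '2p;4p'; python3 -m inch '-1 0 0 0.0003 0 0 0;-1 0 0 0 0 0 0;-1 0 0 0 0 0 0'|sed -n '2p;4p'
```

```text
tool_pos: [0.5922, 0.3076, 0.0169]
contact_force: [-0.6, -1.4, 2.5]
tool_pos: [0.5922, 0.3076, 0.0169]
contact_force: [-1.5, -1.5, 5.8]
tool_pos: [0.5922, 0.3076, 0.0168]
contact_force: [-2.5, -1.3, 8.6]
```

Contact. Back off slightly, open and rise.

```bash
python3 -m inch '-1 0 0 -0.001 0 0 0;-1 0 0 0 0 0 0;-0.6 0 0 0 0 0 0;-0.55 0 0 0 0 0 0;-0.5 0 0 0 0 0 0;-0.3 0 0 0 0 0 0;0 0 0 0 0 0 0;0.2 0 0 0 0 0 0;0.2 0 0 0 0 0 0;0.2 0 0 0 0 0 0;0.2 0 0 0 0 0 0' ; python3 -m inch '0.2 0 0 -0.01 0 0 0;0.2 0 0 -0.02 0 0 0;0.2 0 0 -0.03 0 0 0;0.2 0 0 -0.03 0 0 0;0.2 0 0 -0.03 0 0 0;0.2 0 0 -0.03 0 0 0;0.2 0 0 -0.03 0 0 0;0.2 0 0 -0.03 0 0 0;0.2 0 0 -0.015 0 0 0;0.2 0 0 0 0 0 0;0.2 0 0 0 0 0 0'
python3 - <<'E'
from h import *
c=camera_model("wrist");p,d=snapshot("wrist");cv2.imwrite("pics/w6.png",p[:,:,::-1]);q,dt=snapshot("top");cv2.imwrite("pics/t6.png",q[:,:,::-1]);np.savez("w6.npz",d=d,**c)
a=p[100:340,200:440,::-1];b=q[170:300,400:530,::-1]
cv2.imwrite("pics/c10.png",np.hstack([cv2.resize(x,(400,400),interpolation=2) for x in(a,b)]))
W=wcloud(d,c);M=(W[...,2]>.06)&(W[...,2]<.072)&(abs(W[...,0]-.592)<.03);Q=W[M];print(Q.min(0),Q.max(0),cv2.fitLine(Q[:,:2].astype(np.float32),2,0,.01,.01).ravel())
E
```

```text
clock: 21.93
tool_pos: [0.5922, 0.3076, 0.0167]
eef_rot: [0.705, 0.709, -0.0, 0.0]
contact_force: [-0.4, 0.3, -1.1]
opening: 0.594
finger_force: 0.0
clock: 22.85
tool_pos: [0.5924, 0.3078, 0.243]
eef_rot: [0.705, 0.709, 0.001, 0.0]
contact_force: [-0.7, 0.7, -1.3]
opening: 0.598
finger_force: 0.0
[0.5835 0.2679 0.06  ] [0.6014 0.3982 0.0675] [ 0.0135 -0.9999  0.5919  0.3328]
```

View pics/c10.png

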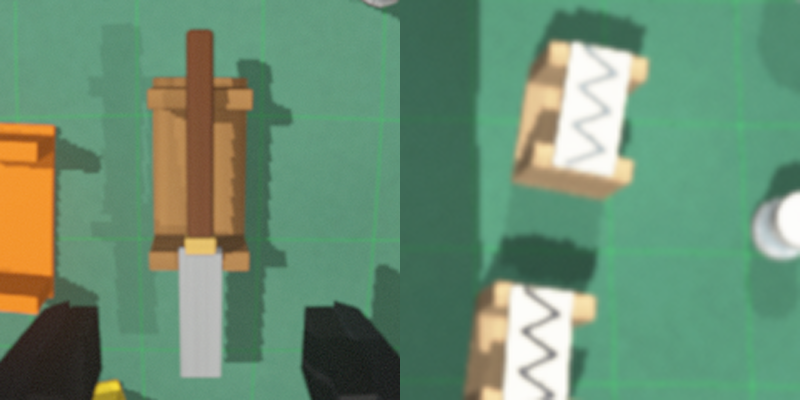

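The last view shows the knife lying along its rest in the middle, and the tile square and centred across both rails. Handing in.

```bash
python3 -c "
from plant import r
print(r.finish_job())"
```

```text
the job is handed in; nothing more can be done
None
```

The job is handed in at about 23 s: the tile lies level and square across both rails in the middle of the stand, and the knife is back along its rest, in the middle.

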